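# Lay a standing soil core down in its logging cradle

## Task

A red-capped soil core stands on the foot pad of the logging cradle. Tip it over along the cradle and ease it down onto its side in the V-saddles, letting it lean on the open fingers all the way so that it lands gently and never drops, then push its red end lightly until its black foot meets the steel end stop, and take the hand away. Only push and support the core: do not grip it or lift it off the cradle, and leave the other things on the bench where they are.

Things in the scene. Friction and masses are not known exactly. Their poses are not given: they have to be found in the camera images.
- core: the core to lay down: rigid, smooth, closed white tube, 50 mm in diameter over its caps, 200 mm long, 0.55 to 0.9 kg, evenly filled. Origin: centre of the underside of its black foot cap; z runs along the tube to the red head. It starts upright on the cradle's foot pad, 1 to 6 mm clear of the end stop, and goes over by itself once tilted 14 degrees. Its turn about its own z means nothing
- core_head (a point): centre of the core's red end face, 200 mm from the foot along the tube. Tipped about the lower edge of its foot, the core first lies with its red end near x = -150 mm in the cradle's frame; pushed home it reaches from x = 100 (foot) to x = -100 mm (red end). Sliding the lying core takes about 3 to 8 N
- cradle: fixed metal cradle, 190 mm long (x), 90 mm wide (y). Origin: on the table, under the middle of the core once it lies home; z up; x points along the cradle to its end stop, so the core is to fall towards -x (roughly to the robot's right, -y, within 22 degrees). Base plate 10 mm thick, from x = -82 to 108 mm. All its rubbing surfaces are moderately rough (friction about 0.5 to 0.7)
- foot_pad (a point): middle of the black rubber foot pad on which the core stands (x = 65, y = 0, z = 50 mm in the cradle's frame); the pad reaches from x = 30 to 100 mm, between two steel side cheeks (inner faces at y = +-28 mm, outer +-34 mm, tops at z = 80 mm)
- stop_face (a point): point on the steel end stop's face where the centre of the black end face belongs (x = 100, y = 0, z = 75 mm in the cradle's frame); the stop plate is 8 mm thick, 68 mm wide, its top at z = 112 mm
- end_saddle (a point): bottom of the last of two white plastic V-saddles (x = -66, y = 0, z = 46 mm in the cradle's frame; the other is at x = -8 mm). Each is 16 mm long, 75 mm wide, highest at z = 68 mm. In them the tube lies level with its underside at z = 50 mm and its axis at z = 75 mm; the red end overhangs this saddle by 26 mm or more, so a finger fits under it
- spare_core_center (a point): bystander: centre of a second core like the first, with a yellow head cap, standing upright on the bench beside the cradle, 50 mm in diameter, 200 mm tall; leave alone
- jar_center (a point): bystander: centre of an amber sample jar with a white lid, 60 mm in diameter, 90 mm tall, standing on the bench beside the cradle; leave alone
- tin_center (a point): bystander: centre of a round aluminium moisture tin, 62 mm in diameter, 40 mm tall, on the bench beside the cradle; leave alone
- scoop_center (a point): bystander: a white plastic scoop on the bench beside the cradle, about 165 mm long, 64 mm wide, 36 mm tall; the point is in the middle of its blade, 10 mm up; leave alone
Mind the look-alikes: they are no part of the job. Leave any green look-alike of the core alone. Of the things that look like the cradle, the larger one is meant.

How it is judged:
By the outcome, as a careful person would: the job done as asked, in the order asked, and still so for the second after the job is handed in, with the robot touching nothing.
It also fails if it takes over 64 s, if anything falls off the work surface, if the arm or the gripper's body presses on something with over 40 N, if the wrist force passes 120 N, or if a joint passes its speed limit or range.

## Robot

A 6-joint arm with a two-finger parallel gripper is mounted at the origin on the work surface. World frame = base frame: x ahead of the robot, y to its left, z up, the work surface at z = 0. Lengths are in m, angles in rad, forces in N, time in s.
With the tool pointing down it reaches from about 0.35 to 0.975 m from the base axis. Payload 17.4 kg.
Tool frame: the origin (TCP) lies at the very end of the fingers, on their centre line; the grasp point (between the pads) lies 19 mm behind it; z points along the fingers, y is the direction in which the jaws open and shut (so a half turn about z gives the same grasp; the last joint's range is limited). The gripper opens to 85 mm and grips with 20 to 120 N. Pads are 22 mm wide; open, the fingers measure 114 mm over their backs; the gripper's body (76 mm by 85 mm) begins 54 mm behind the grasp point. The pads swing forward as they close: fully open they stand 13 mm farther back than shut.
Start: joints at [1.193, 0.116, 1.442, -0, 1.584, -0.038], TCP at [0.225, 0.636, 0.209] pointing down, gripper open.
Joint ranges: [-2.83, 2.83], [-0.83, 2.19], [0.07, 2.5], [-1.14, 4.28], [0.01, 3], [-2.97, 2.97]. Speed limits (rad/s): [1.89, 1.89, 2.22, 3.14, 3.14, 3.14].

## Interface

Orientations are given as a 3x3 rotation matrix whose columns are the frame's x, y, z axes.
In Python, from workcell import readout, imaging, ctrl gives the robot as it stands.
- The arm moves only by the tool servo_tool, never from a script. Its argument "increments" is a list of rows, each an object with "claw": the closure, from -1 (fully open) to 1 (shut); "delta_pos": the shift along the world's x, y, z in m, a list of three; "twist": the turn, a rotation vector about the world's x, y, z in rad, a list of three. In form: [{"claw": claw, "delta_pos": [dx, dy, dz], "twist": [rx, ry, rz]}, ...]. A call has 1 to 5 rows; each row is the pose to reach, as a shift and turn from the pose commanded when the call began; what a row does not reach only later rows make up. A row lasts 1/8 s, in which the tool goes at most 62.5 mm and 10.7 degrees, less where a joint would pass 70% of its speed; a pose out of reach is approached as far as the arm can. A call with a gripper value outside its range is refused whole. The fingers move at their own pace and stop on an object; the grip force is fixed at half the most. Time passes only in rows, so rows that repeat a pose let the fingers close. It gives the time, the measured TCP pose, the force and the opening at its end, in the units of the state.
- readout.state(): the state, without advancing time (a new reading comes with each control period).
- imaging.capture(name): name is "scene" or "top" or "wrist"; returns a dict with "frame" (480x640x3 uint8, red, green, blue), "depth" (480x640 float32, m along the optical axis (not along the pixel's ray), 0 where there is no reading), "fx", "fy", "cx", "cy" (pixels), "distortion" ([k1, k2, p1, p2, k3] as OpenCV has them; the pictures are not rectified), "rvec" (rotation vector, rad) and "tvec" (3), from world to camera coordinates, as OpenCV has them. Camera axes: x right, y down, z forward; pixel columns grow to the right and rows downward; lengths in m; the calibration is good to about 2 mm. A picture is of the moment at which its call begins.
- ctrl.close_job(): hands the job in, once; it reports no verdict.
The state is a dict: "time": time; "joint_pos": joint angles; "joint_velocities": joint speeds; "joint_torque": joint torques, N m; "position": TCP position; "tool_rot": TCP orientation; "contact_force": force on the tool from outside, world axes, zero at the start; "ft_torque": the same for the moment, N m; "grip_width": finger opening in m.
Only numpy, scipy, OpenCV 4.12 (cv2) and the standard library are available. Lean on these libraries where they do the work, as an engineer would, in place of code of your own. Each camera call takes 0.05 s, during which the arm holds its last target. There are 200 camera calls.

## Working session

There is one attempt and no reset: what is moved stays moved. The work goes in short steps, Python scripts to look and compute and a tool call to move; the robot and the scene stay as the last step left them, time stands still between calls to the robot, and variables do not carry over. Pictures are saved under pics/ and viewed, about 8 in all and at most 12, crops included, and the job is handed in when it is done.

Besides the shell and the picture viewer there is one more tool, called after "Request:" as name(argument=value, ...) on one line, values as JSON. servo_tool: Moves the arm, as the interface text tells. Its arguments: {"type":"object","properties":{"increments":{"type":"array","items":{"type":"object","properties":{"claw":{"type":"number"},"delta_pos":{"type":"array","items":{"type":"number"}},"twist":{"type":"array","items":{"type":"number"}}}}}},"required":["increments"]}

```bash
mkdir -p pics; ls; cat > h.py <<'E'
import numpy as np, cv2
from workcell import readout, imaging, ctrl
def cap(n,save=None):
    c=imaging.capture(n)
    c['K']=np.array([[c['fx'],0,c['cx']],[0,c['fy'],c['cy']],[0,0,1.]]);c['D']=np.array(c['distortion'],float)
    c['R']=cv2.Rodrigues(np.array(c['rvec'],float))[0];c['t']=np.array(c['tvec'],float).ravel()
    if save: cv2.imwrite('pics/'+save,c['frame'][...,::-1])
    return c
def world(c,uv,z=None):
    """pixels -> world via depth, or ray meets plane z"""
    uv=np.array(uv,float).reshape(-1,2)
    n=cv2.undistortPoints(uv.reshape(-1,1,2),c['K'],c['D']).reshape(-1,2)
    r=np.c_[n,np.ones(len(n))]
    o=-c['R'].T@c['t']; d=r@c['R']
    if z is None: s=c['depth'][uv[:,1].astype(int),uv[:,0].astype(int)]
    else: s=(z-o[2])/d[:,2]
    return o+d*s[:,None]
def pix(c,P):
    return cv2.projectPoints(np.array(P,float).reshape(-1,1,3),c['R'],c['t'],c['K'],c['D'])[0].reshape(-1,2)
E
python3 - <<'E'
from h import *
a=cap('scene','s0.png');b=cap('top','t0.png')
for c in(a,b): print(-c['R'].T@c['t'],c['fx'],(c['depth']>0).mean())
import pickle;pickle.dump((a,b),open('c0.pkl','wb'))
print(readout.state())
E
```

```text
pics
[ 1.09010553 -0.21221526  0.68397002] 460.314492631216 0.996015625
[0.4207803  0.03803097 1.11768071] 610.7112151835189 0.9961360677083333
{'time': 0.1, 'joint_pos': array([ 1.19318785e+00,  1.16449273e-01,  1.44222041e+00,  6.33531063e-06,
        1.58397522e+00, -3.77864267e-02]), 'joint_velocities': array([-0.00205612,  0.00025205, -0.0030721 , -0.00018662, -0.00054034,
       -0.00158578]), 'joint_torque': array([ 8.42009854e-05, -7.33673072e+01, -6.33779669e+01, -6.87786792e-05,
        5.35755185e-03, -1.85460624e-05]), 'position': array([0.22491683, 0.63621958, 0.20811478]), 'tool_rot': array([[-9.42814011e-01,  3.33319044e-01, -3.93850683e-04],
       [ 3.33319274e-01,  9.42813507e-01, -9.75780410e-04],
       [ 4.60815497e-05, -1.05125747e-03, -9.99999446e-01]]), 'contact_force': array([ 0.53322378,  0.02949506, -0.05283275]), 'ft_torque': array([-0.00618247,  0.00232341,  0.0085911 ]), 'grip_width': 0.08566304096404224}
```

View pics/s0.png

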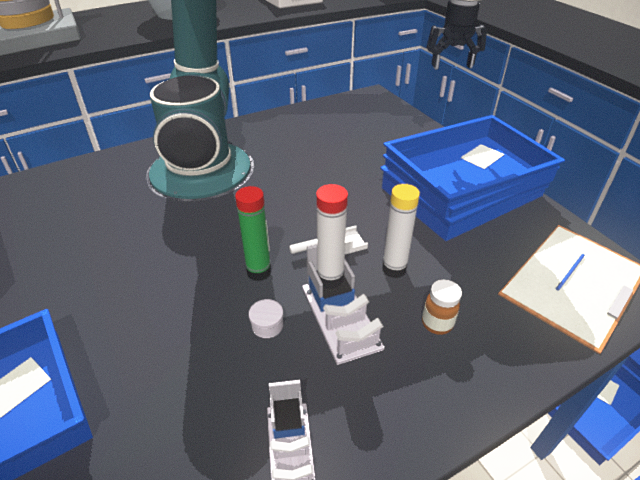

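View pics/t0.png

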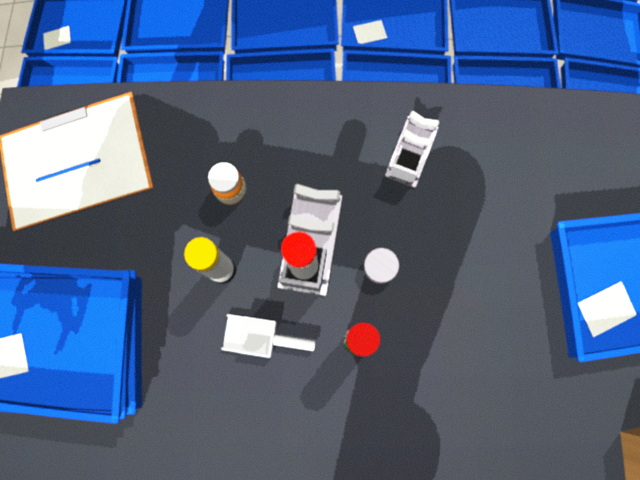

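```bash
python3 - <<'E'
from h import *
import pickle
a,b=pickle.load(open('c0.pkl','rb'))
print('top px red,cradle far l/r',world(b,[[299,249],[317,190],[311,225],[305,285],[380,265],[227,178],[201,253],[250,335],[363,340],[500,200],[295,343]]).round(3))
print('scene',world(a,[[332,192],[360,330],[345,305],[400,192],[446,290],[266,310]]).round(3))
for n,c,(x0,y0,w,h),s in(('cs',a,(280,170,120,200),3),('ct',b,(260,170,110,140),4.2)):
    im=cv2.resize(c['frame'][y0:y0+h,x0:x0+w,::-1],None,fx=s,fy=s,interpolation=cv2.INTER_CUBIC)
    cv2.imwrite(f'pics/{n}.png',im)
i=cv2.imread('pics/cs.png');j=cv2.imread('pics/ct.png')
H=600
o=np.zeros((H,800,3),np.uint8);o[:i.shape[0],:360]=i[:H];j=j[:H,:435];o[:j.shape[0],362:362+j.shape[1]]=j[:,:438]
cv2.imwrite('pics/crop.png',o)
E
```

```text
top px red,cradle far l/r [[ 0.566  0.085  0.25 ]
 [ 0.711  0.066  0.042]
 [ 0.645  0.075  0.046]
 [ 0.529  0.081  0.117]
 [ 0.575 -0.049  0.037]
 [ 0.719  0.224  0.087]
 [ 0.566  0.239  0.199]
 [ 0.448  0.184  0.001]
 [ 0.439 -0.011  0.198]
 [ 0.708 -0.282  0.002]
 [ 0.435  0.1    0.026]]
scene [[ 0.568  0.091  0.249]
 [ 0.699  0.076  0.049]
 [ 0.612  0.099  0.011]
 [ 0.566  0.234  0.199]
 [ 0.723  0.235  0.089]
 [ 0.575 -0.045  0.039]]
```

View pics/crop.png

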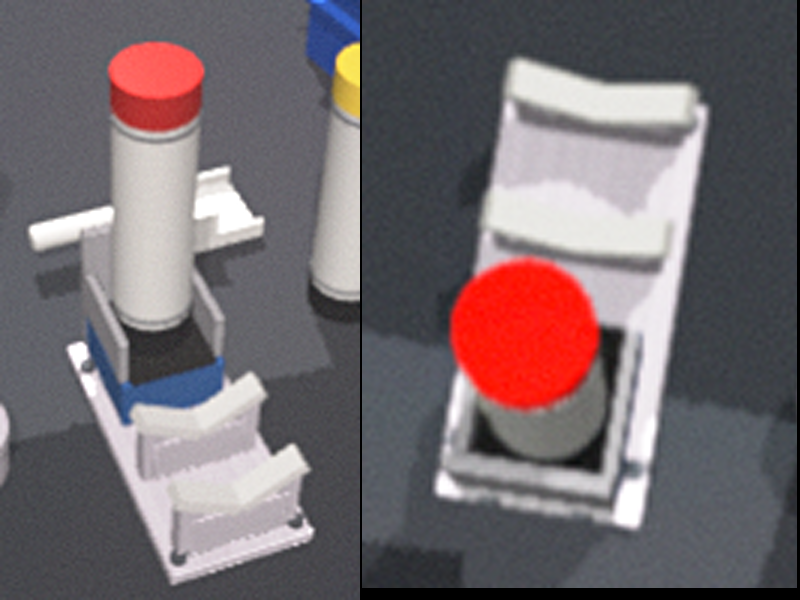

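```bash
cat > fit.py <<'E'
from h import *
import pickle
from scipy.optimize import least_squares
a,b=pickle.load(open('c0.pkl','rb'))
B=[(-82,108,-45,45,0,10),(100,108,-34,34,10,112),(30,100,28,34,10,80),(30,100,-34,-28,10,80),(30,100,-28,28,10,50)]
def d(p,q): # points p(mm, cradle frame), q core centre
    D=[]
    for x0,x1,y0,y1,z0,z1 in B:
        lo,hi=np.array([x0,y0,z0]),np.array([x1,y1,z1]);D.append(np.linalg.norm(np.maximum(np.maximum(lo-p,p-hi),0),axis=1)+np.maximum(0,np.min(np.minimum(p-lo,hi-p),axis=1)))
    for x in(-66,-8):
        top=46+22*np.minimum(abs(p[:,1]),37.5)/37.5
        o=np.c_[abs(p[:,0]-x)-8,abs(p[:,1])-37.5,(p[:,2]-top)*.86,10-p[:,2]]
        D.append(np.linalg.norm(np.maximum(o,0),axis=1)+np.maximum(0,-o.max(1)))
    r=np.hypot(p[:,0]-q[0],p[:,1]-q[1])-25
    o=np.c_[r,p[:,2]-250,50-p[:,2]];D.append(np.linalg.norm(np.maximum(o,0),axis=1)+np.maximum(0,-o.max(1)))
    return np.min(D,0)
for name,cs in(('scene',[a]),('top',[b]),('both',[a,b])):
    P=[]
    for c in cs:
        v,u=np.mgrid[0:480:1,0:640:1];w=world(c,np.c_[u.ravel(),v.ravel()])
        m=(w[:,2]>.006)&(w[:,2]<.26)&(np.hypot(w[:,0]-.625,w[:,1]-.078)<.16)&(abs(w[:,1]-.078)<.08)&(w[:,0]>.5);P.append(w[m])
    P=np.vstack(P)*1000
    def f(t):
        c,s=np.cos(t[2]),np.sin(t[2]);q=P-[t[0],t[1],t[5]];return d(np.c_[c*q[:,0]+s*q[:,1],-s*q[:,0]+c*q[:,1],q[:,2]],t[3:5])
    r=least_squares(f,[630,75,np.pi-.08,70,0,0],loss='soft_l1',f_scale=2,x_scale=[10,10,.1,10,10,10])
    print(name,len(P),r.x.round(3),'med',np.median(f(r.x)).round(2))
E
python3 fit.py; python3 - <<'E'
from h import *
import pickle
a,b=pickle.load(open('c0.pkl','rb'));print(pix(a,[[.225,.636,.209],[0,0,0]]))
E
```

```text
scene 7208 [ 6.38005e+02  8.00610e+01  2.99000e+00  6.86460e+01  3.75000e-01
 -7.60000e-01] med 0.68
top 5004 [ 6.37948e+02  7.60760e+01  2.99500e+00  6.95590e+01  1.98000e-01
 -1.97000e-01] med 0.84
both 12212 [ 6.37651e+02  7.67430e+01  3.01200e+00  6.90390e+01 -3.72100e+00
 -4.55000e-01] med 0.95
[[448.25015387  79.70943855]
 [198.78193832 168.06185813]]
```

Request:
servo_tool(increments=[{"claw": -1, "delta_pos": [0, 0, 0.05], "twist": [0, 0, -0.15]}, {"claw": -1, "delta_pos": [0.01, -0.02, 0.1], "twist": [0, 0, -0.3]}, {"claw": -1, "delta_pos": [0.03, -0.06, 0.14], "twist": [0, 0, -0.45]}, {"claw": -1, "delta_pos": [0.05, -0.11, 0.16], "twist": [0, 0, -0.6]}, {"claw": -1, "delta_pos": [0.07, -0.16, 0.18], "twist": [0, 0, -0.69]}])

```text
time: 0.72
position: [0.2953, 0.4749, 0.3892]
tool_rot: [[-0.512, 0.859, -0.0], [0.859, 0.512, -0.0], [-0.0, -0.0, -1.0]]
contact_force: [0.1, 0.3, 0.8]
grip_width: 0.0854
```

Request:
servo_tool(increments=[{"claw": -1, "delta_pos": [0.02, -0.05, 0], "twist": [0, 0, -0.15]}, {"claw": -1, "delta_pos": [0.04, -0.1, 0], "twist": [0, 0, -0.3]}, {"claw": -1, "delta_pos": [0.07, -0.155, 0], "twist": [0, 0, -0.45]}, {"claw": -1, "delta_pos": [0.09, -0.21, 0], "twist": [0, 0, -0.6]}, {"claw": -1, "delta_pos": [0.11, -0.26, 0], "twist": [0, 0, -0.69]}])

```text
time: 1.35
position: [0.4052, 0.2145, 0.3887]
tool_rot: [[0.152, 0.988, 0.0], [0.988, -0.152, -0.0], [-0.0, 0.0, -1.0]]
contact_force: [0.9, 0.5, 0.0]
grip_width: 0.0854
```

Request:
servo_tool(increments=[{"claw": -1, "delta_pos": [0.02, -0.05, 0], "twist": [0.15, -0.023, 0]}, {"claw": -1, "delta_pos": [0.04, -0.1, 0], "twist": [0.3, -0.045, 0]}, {"claw": -1, "delta_pos": [0.07, -0.155, 0], "twist": [0.45, -0.068, 0]}, {"claw": -1, "delta_pos": [0.09, -0.21, 0], "twist": [0.6, -0.09, 0]}, {"claw": -1, "delta_pos": [0.11, -0.27, 0], "twist": [0.74, -0.111, 0]}])

```text
time: 1.98
position: [0.4893, 0.0183, 0.3876]
tool_rot: [[0.121, 0.989, 0.08], [0.792, -0.145, 0.593], [0.599, -0.008, -0.801]]
contact_force: [1.4, 1.5, 0.6]
grip_width: 0.0857
```

```bash
cat >> h.py <<'E'
O=np.array([.638,.078,0]);e=-np.array([np.cos(2.993),np.sin(2.993),0]);k=np.array([0,0,1.]);n=np.cross(k,e)
def Rt(th,a):
    """tool rotation: core tilt th, pitch-down a"""
    u=np.cos(th)*k+np.sin(th)*e; j=np.cos(th)*e-np.sin(th)*k
    if th<1.4: pass
    z=np.cos(a)*n-np.sin(a)*u; return np.c_[np.cross(j,z),j,z]
def st():
    s=readout.state();p=s['position'];R=s['tool_rot'];q=p-O
    print('t',round(s['time'],2),'p',p.round(4),'cradle',np.round([-q@e*1000,-q@n*1000,p[2]*1000],1),'F',np.round(s['contact_force'],1),'w',round(s['grip_width'],4))
    print('j',s['joint_pos'].round(3));return s
def rv(R1,R0): return cv2.Rodrigues(R1@R0.T)[0].ravel().round(4)
E
python3 - <<'E'
from h import *
s=st();print(e,n,s['tool_rot'].round(3))
for a in(.8,.6): print(a,rv(Rt(0,a),s['tool_rot']))
E
```

```text
t 1.98 p [0.4893 0.0183 0.3876] cradle [138.2  81.  387.6] F [1.4 1.5 0.6] w 0.0857
j [-0.397 -0.287  1.633  0.659  1.907 -0.06 ]
[ 0.98898041 -0.14804644 -0.        ] [ 0.14804644  0.98898041 -0.        ] [[ 0.121  0.989  0.08 ]
 [ 0.792 -0.145  0.593]
 [ 0.599 -0.008 -0.801]]
0.8 [ 0.1264 -0.0269 -0.0039]
0.6 [ 0.3243 -0.0561 -0.0046]
```

Request:
servo_tool(increments=[{"claw": -1, "delta_pos": [0.02, -0.015, -0.03], "twist": [0.1, -0.017, -0.002]}, {"claw": -1, "delta_pos": [0.045, -0.03, -0.06], "twist": [0.2, -0.035, -0.003]}, {"claw": -1, "delta_pos": [0.065, -0.04, -0.1], "twist": [0.324, -0.056, -0.005]}, {"claw": -1, "delta_pos": [0.065, -0.04, -0.14], "twist": [0.324, -0.056, -0.005]}, {"claw": -1, "delta_pos": [0.065, -0.037, -0.174], "twist": [0.324, -0.056, -0.005]}])

```text
time: 2.6
position: [0.5539, -0.0177, 0.2104]
tool_rot: [[0.088, 0.989, 0.119], [0.561, -0.148, 0.814], [0.823, -0.005, -0.568]]
contact_force: [0.6, -0.0, 0.9]
grip_width: 0.0856
```

Request:
servo_tool(increments=[{"claw": -1, "delta_pos": [0, 0, 0], "twist": [0, 0, 0]}])

```text
time: 2.72
position: [0.5535, -0.017, 0.2106]
tool_rot: [[0.089, 0.989, 0.117], [0.56, -0.147, 0.815], [0.823, -0.007, -0.568]]
contact_force: [0.4, -0.4, 0.5]
grip_width: 0.0854
```

```bash
python3 - <<'E'
from h import *
a=cap('scene');b=cap('wrist');t=cap('top')
s=st()
print('rotres',rv(Rt(0,.6),s['tool_rot']))
C=np.array([.570,.088,.222]);T=C+.015*Rt(0,.6)[:,2];print('move to grasp',(T-s['position']).round(4))
cv2.imwrite('pics/m1.png',np.vstack([np.hstack([cv2.resize(x['frame'][...,::-1],(400,300)) for x in(a,t)]),np.hstack([cv2.resize(b['frame'][...,::-1],(400,300)),cv2.resize(a['frame'][100:340,180:500,::-1],(400,300))])]))
E
```

```text
t 2.88 p [ 0.5546 -0.0175  0.2146] cradle [ 68.4 106.8 214.6] F [-0.6  0.5  0.2] w 0.0855
j [-0.527 -0.017  1.791  0.89   1.756 -0.388]
rotres [ 0.0052 -0.0017 -0.001 ]
move to grasp [ 0.0173  0.1177 -0.001 ]
```

View pics/m1.png

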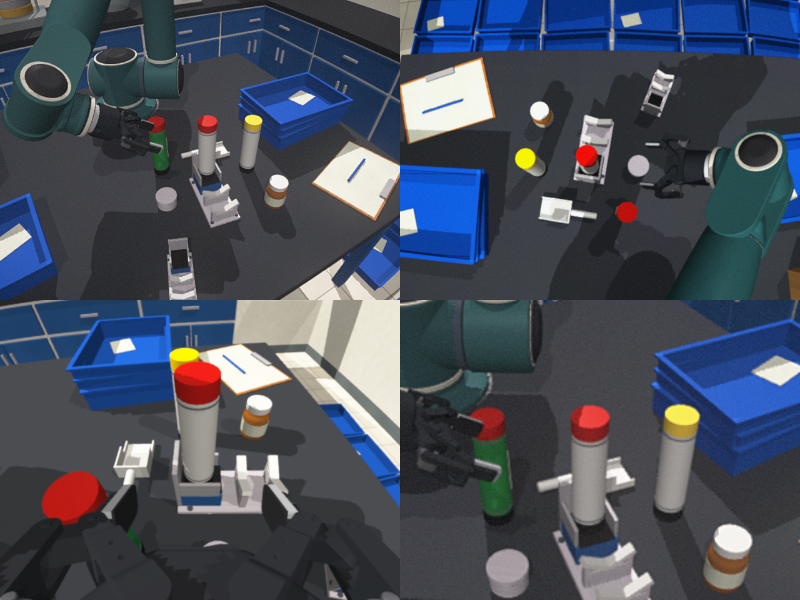

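Request:
servo_tool(increments=[{"claw": -1, "delta_pos": [0.004, 0.025, -0.001], "twist": [0.005, -0.002, -0.001]}, {"claw": -1, "delta_pos": [0.007, 0.05, -0.002], "twist": [0.005, -0.002, -0.001]}, {"claw": -1, "delta_pos": [0.011, 0.075, -0.003], "twist": [0.005, -0.002, -0.001]}, {"claw": -1, "delta_pos": [0.0145, 0.1, -0.004], "twist": [0.005, -0.002, -0.001]}, {"claw": -1, "delta_pos": [0.018, 0.1235, -0.005], "twist": [0.005, -0.002, -0.001]}])

```text
time: 3.5
position: [0.5727, 0.107, 0.21]
tool_rot: [[0.082, 0.989, 0.123], [0.558, -0.148, 0.816], [0.825, 0.001, -0.565]]
contact_force: [0.2, 0.6, 0.6]
grip_width: 0.0854
```

Request:
servo_tool(increments=[{"claw": -0.7, "delta_pos": [0, 0, 0], "twist": [0, 0, 0]}, {"claw": -0.7, "delta_pos": [0, 0, 0], "twist": [0, 0, 0]}, {"claw": -0.7, "delta_pos": [0, 0, 0], "twist": [0, 0, 0]}])

```text
time: 3.88
position: [0.5724, 0.1055, 0.2083]
tool_rot: [[0.085, 0.989, 0.122], [0.558, -0.149, 0.816], [0.825, -0.001, -0.565]]
contact_force: [0.7, 0.2, -0.1]
grip_width: 0.0728
```

```bash
cat >> h.py <<'E'
Px=44.
def pose(th,b,L=172,off=22,mid=0,Px=None):
    """hand pose for core tilt th (deg), pitch b; mid = shift along jaw dir, mm"""
    th=np.radians(th);Px=globals()['Px'] if Px is None else Px
    P=O-e*Px/1000+k*.05; u=np.cos(th)*k+np.sin(th)*e; j=np.cos(th)*e-np.sin(th)*k
    R=cv2.Rodrigues(-b*e)[0]@np.c_[u,j,n]
    return P+(-25*j+L*u+mid*j)/1000+off/1000*R[:,2],R
def plan(ths,bs,p0,R0,**kw):
    for t,b in zip(ths,bs):
        p,R=pose(t,b,**kw);print(t,'dp',(p-p0).round(4),'tw',rv(R,R0))
E
python3 - <<'E'
from h import *
s=st(); t=cap('top');w=cap('wrist');
p,R=pose(0,.6);print((p-s['position']).round(4),rv(R,s['tool_rot']))
m=t['frame'].astype(int);v,u=np.nonzero((m[...,0]>150)&(m[...,1]<70)&(m[...,2]<70))
ok=np.hypot(u-299,v-249)<40;c=[u[ok].mean(),v[ok].mean()]
g=world(t,[c],.25)[0];q=g-O;print('red top',g.round(4),'cradle',-q@e,-q@n)
cv2.imwrite('pics/m2.png',np.hstack([cv2.resize(t['frame'][180:330,230:430,::-1],(400,300),interpolation=2),cv2.resize(w['frame'][...,::-1],(400,300))]))
E
```

```text
t 3.88 p [0.5724 0.1055 0.2083] cradle [ 69.  -17.5 208.3] F [ 0.7  0.2 -0.1] w 0.0728
j [-0.319 -0.076  1.861  0.95   1.587 -0.271]
[0.0001 0.0007 0.0013] [-0.0003 -0.0008  0.0009]
red top [0.5666 0.0859 0.25  ] cradle 0.07175955890782816 0.002729182157916116
```

View pics/m2.png

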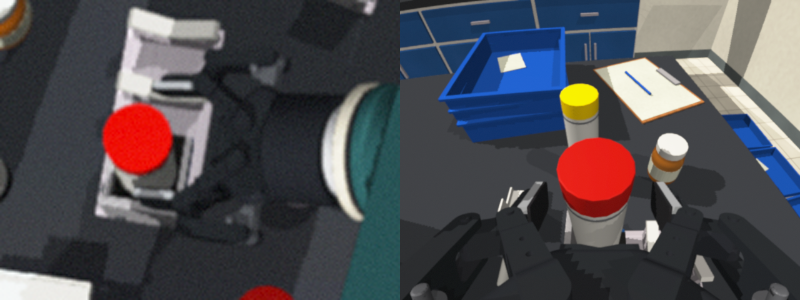

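```bash
cat > plan.py <<'E'
from h import *
import sys
bf=lambda t:max(.15,.6-.01*t)
def go(t0,t1,step,Px=45.,**kw):
    while t0<t1-.01:
        p0,R0=pose(t0,bf(t0),Px=Px,**kw)
        ths=[t0+step*i for i in range(1,6)];plan(ths,[bf(t) for t in ths],p0,R0,Px=Px,**kw);t0=ths[-1];print()
go(*map(float,sys.argv[1:4]))
E
python3 plan.py 0 40 2
```

```text
2.0 dp [ 0.006  -0.0006  0.0011] tw [ 0.0241  0.0257 -0.0194]
4.0 dp [ 0.012  -0.0013  0.0021] tw [ 0.0482  0.0518 -0.0383]
6.0 dp [ 0.018  -0.002   0.0028] tw [ 0.0723  0.0783 -0.0565]
8.0 dp [ 0.0241 -0.0027  0.0033] tw [ 0.0965  0.1052 -0.0742]
10.0 dp [ 0.0301 -0.0033  0.0036] tw [ 0.1207  0.1324 -0.0913]

12.0 dp [ 0.006  -0.0007  0.0001] tw [ 0.0243  0.0275 -0.0164]
14.0 dp [ 0.012  -0.0014 -0.    ] tw [ 0.0487  0.0553 -0.0322]
16.0 dp [ 0.018  -0.0021 -0.0003] tw [ 0.0731  0.0835 -0.0474]
18.0 dp [ 0.024  -0.0028 -0.0008] tw [ 0.0975  0.1119 -0.062 ]
20.0 dp [ 0.0299 -0.0035 -0.0016] tw [ 0.1219  0.1407 -0.0759]

22.0 dp [ 0.0059 -0.0007 -0.0009] tw [ 0.0246  0.029  -0.0133]
24.0 dp [ 0.0117 -0.0014 -0.0021] tw [ 0.0491  0.0582 -0.0259]
26.0 dp [ 0.0175 -0.0021 -0.0034] tw [ 0.0737  0.0877 -0.0379]
28.0 dp [ 0.0232 -0.0028 -0.0049] tw [ 0.0983  0.1174 -0.0492]
30.0 dp [ 0.0288 -0.0035 -0.0067] tw [ 0.1229  0.1474 -0.0599]

32.0 dp [ 0.0056 -0.0007 -0.0019] tw [ 0.0247  0.0301 -0.01  ]
34.0 dp [ 0.011  -0.0014 -0.004 ] tw [ 0.0495  0.0604 -0.0193]
36.0 dp [ 0.0164 -0.0021 -0.0063] tw [ 0.0742  0.091  -0.0279]
38.0 dp [ 0.0217 -0.0028 -0.0088] tw [ 0.099   0.1217 -0.0359]
40.0 dp [ 0.0268 -0.0035 -0.0115] tw [ 0.1237  0.1525 -0.0432]
```

Request:
servo_tool(increments=[{"claw": -0.38, "delta_pos": [0, 0.001, 0.001], "twist": [0, 0, 0]}, {"claw": -0.38, "delta_pos": [0, 0.001, 0.001], "twist": [0, 0, 0]}, {"claw": -0.38, "delta_pos": [0, 0.001, 0.001], "twist": [0, 0, 0]}])

```text
time: 4.35
position: [0.5722, 0.1072, 0.2088]
tool_rot: [[0.085, 0.989, 0.121], [0.558, -0.148, 0.817], [0.826, -0.002, -0.564]]
contact_force: [-0.2, 0.0, 0.3]
grip_width: 0.059
```

Request:
servo_tool(increments=[{"claw": -0.38, "delta_pos": [0.006, -0.0006, 0.001], "twist": [0.024, 0.026, -0.019]}, {"claw": -0.38, "delta_pos": [0.012, -0.0013, 0.002], "twist": [0.048, 0.052, -0.038]}, {"claw": -0.38, "delta_pos": [0.018, -0.002, 0.0028], "twist": [0.072, 0.078, -0.0565]}, {"claw": -0.38, "delta_pos": [0.024, -0.0027, 0.0033], "twist": [0.0965, 0.105, -0.074]}, {"claw": -0.38, "delta_pos": [0.03, -0.0033, 0.0036], "twist": [0.121, 0.132, -0.091]}])

```text
time: 4.97
position: [0.6027, 0.1038, 0.2123]
tool_rot: [[0.245, 0.961, 0.129], [0.439, -0.229, 0.869], [0.865, -0.156, -0.477]]
contact_force: [-0.9, -0.3, -0.1]
grip_width: 0.0589
```

```bash
python3 - <<'E'
from h import *
s=st(); p,R=pose(10,.5,Px=45.);print((p-s['position']).round(4),rv(R,s['tool_rot']))
a=cap('scene');t=cap('top')
cv2.imwrite('pics/m3.png',np.hstack([cv2.resize(a['frame'][150:390,180:440,::-1],(433,400),interpolation=2),cv2.resize(t['frame'][160:340,230:395,::-1],(367,400),interpolation=2)]))
E
```

```text
t 4.97 p [0.6027 0.1038 0.2123] cradle [ 38.8 -20.2 212.3] F [-0.9 -0.3 -0.1] w 0.0589
j [-0.333  0.015  1.812  1.043  1.606 -0.135]
[-0.0011 -0.0008  0.0009] [-0.0027 -0.003   0.0012]
```

View pics/m3.png

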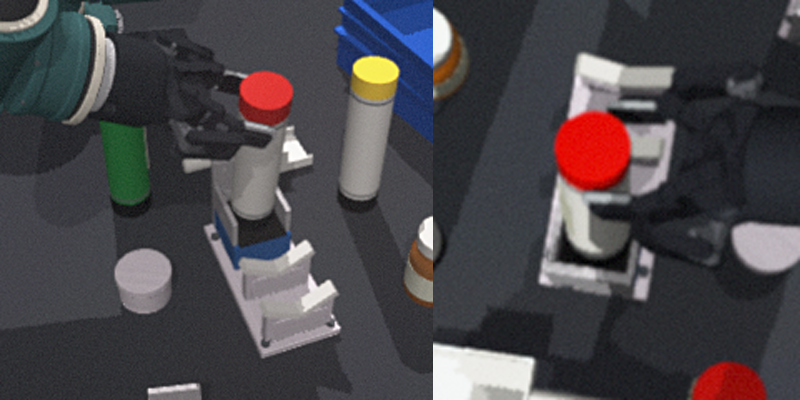

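Request:
servo_tool(increments=[{"claw": -0.38, "delta_pos": [0.003, -0.0003, 0], "twist": [0.012, 0.0137, -0.008]}, {"claw": -0.38, "delta_pos": [0.006, -0.0007, 0], "twist": [0.0243, 0.0275, -0.0164]}, {"claw": -0.38, "delta_pos": [0.009, -0.001, 0], "twist": [0.0365, 0.0414, -0.0243]}, {"claw": -0.38, "delta_pos": [0.012, -0.0014, 0], "twist": [0.0487, 0.0553, -0.0322]}, {"claw": -0.38, "delta_pos": [0.015, -0.0018, -0.0002], "twist": [0.061, 0.0694, -0.0398]}])

```text
time: 5.7
position: [0.6174, 0.1021, 0.2122]
tool_rot: [[0.32, 0.938, 0.133], [0.375, -0.254, 0.891], [0.87, -0.235, -0.434]]
contact_force: [-0.8, -0.6, 0.1]
grip_width: 0.0589
```

Request:
servo_tool(increments=[{"claw": -0.38, "delta_pos": [0.003, -0.0003, -0.0002], "twist": [0.012, 0.0142, -0.0076]}, {"claw": -0.38, "delta_pos": [0.006, -0.0007, -0.0004], "twist": [0.0243, 0.0283, -0.015]}, {"claw": -0.38, "delta_pos": [0.009, -0.001, -0.0007], "twist": [0.0365, 0.0425, -0.0222]}, {"claw": -0.38, "delta_pos": [0.012, -0.0014, -0.001], "twist": [0.0487, 0.057, -0.0292]}, {"claw": -0.38, "delta_pos": [0.015, -0.0018, -0.0014], "twist": [0.061, 0.071, -0.036]}])

```text
time: 6.32
position: [0.6324, 0.1002, 0.2107]
tool_rot: [[0.394, 0.909, 0.136], [0.31, -0.271, 0.912], [0.865, -0.317, -0.388]]
contact_force: [1.2, 0.4, -0.4]
grip_width: 0.0589
```

Request:
servo_tool(increments=[{"claw": -0.38, "delta_pos": [0.006, -0.0007, -0.001], "twist": [0.0246, 0.029, -0.0133]}, {"claw": -0.38, "delta_pos": [0.0117, -0.0014, -0.002], "twist": [0.0491, 0.0582, -0.0259]}, {"claw": -0.38, "delta_pos": [0.0175, -0.0021, -0.0034], "twist": [0.0737, 0.0877, -0.0379]}, {"claw": -0.38, "delta_pos": [0.0232, -0.0028, -0.005], "twist": [0.0983, 0.1174, -0.0492]}, {"claw": -0.38, "delta_pos": [0.0288, -0.0035, -0.0067], "twist": [0.1229, 0.1474, -0.06]}])

```text
time: 6.95
position: [0.6614, 0.0967, 0.2039]
tool_rot: [[0.535, 0.833, 0.141], [0.176, -0.274, 0.945], [0.826, -0.481, -0.293]]
contact_force: [2.3, 0.5, -0.4]
grip_width: 0.0589
```

```bash
python3 - <<'E'
from h import *
s=st(); p,R=pose(30,.3,Px=45.);print((p-s['position']).round(4),rv(R,s['tool_rot']))
a=cap('scene');t=cap('top')
cv2.imwrite('pics/m4.png',np.hstack([cv2.resize(a['frame'][150:390,180:440,::-1],(433,400),interpolation=2),cv2.resize(t['frame'][160:340,230:395,::-1],(367,400),interpolation=2)]))
E
python3 plan.py 30 90 2
```

```text
t 6.95 p [0.6614 0.0967 0.2039] cradle [-20.4 -22.  203.9] F [ 2.3  0.5 -0.4] w 0.0589
j [-0.35   0.207  1.719  1.221  1.649  0.128]
[-0.0012 -0.0008  0.001 ] [-0.0027 -0.0027  0.0008]
32.0 dp [ 0.0056 -0.0007 -0.0019] tw [ 0.0247  0.0301 -0.01  ]
34.0 dp [ 0.011  -0.0014 -0.004 ] tw [ 0.0495  0.0604 -0.0193]
36.0 dp [ 0.0164 -0.0021 -0.0063] tw [ 0.0742  0.091  -0.0279]
38.0 dp [ 0.0217 -0.0028 -0.0088] tw [ 0.099   0.1217 -0.0359]
40.0 dp [ 0.0268 -0.0035 -0.0115] tw [ 0.1237  0.1525 -0.0432]

42.0 dp [ 0.0051 -0.0007 -0.0028] tw [ 0.0249  0.0309 -0.0066]
44.0 dp [ 0.01   -0.0013 -0.0059] tw [ 0.0497  0.062  -0.0125]
46.0 dp [ 0.0148 -0.002  -0.0093] tw [ 0.0647  0.0946 -0.0182]
48.0 dp [ 0.0195 -0.0027 -0.0131] tw [ 0.0697  0.1286 -0.0243]
50.0 dp [ 0.024  -0.0034 -0.017 ] tw [ 0.0748  0.1626 -0.0304]

52.0 dp [ 0.0044 -0.0007 -0.0041] tw [ 0.0051  0.0341 -0.0052]
54.0 dp [ 0.0087 -0.0013 -0.0084] tw [ 0.0102  0.0683 -0.0104]
56.0 dp [ 0.0128 -0.0019 -0.0128] tw [ 0.0153  0.1024 -0.0156]
58.0 dp [ 0.0167 -0.0025 -0.0174] tw [ 0.0204  0.1365 -0.0209]
60.0 dp [ 0.0205 -0.0031 -0.022
[... 279 characters left out ...]
0209]
70.0 dp [ 0.0164 -0.0025 -0.0253] tw [ 0.0255  0.1707 -0.0261]

72.0 dp [ 0.0027 -0.0004 -0.0054] tw [ 0.0051  0.0341 -0.0052]
74.0 dp [ 0.0053 -0.0008 -0.0109] tw [ 0.0102  0.0683 -0.0104]
76.0 dp [ 0.0077 -0.0011 -0.0165] tw [ 0.0153  0.1024 -0.0156]
78.0 dp [ 0.0099 -0.0015 -0.0221] tw [ 0.0204  0.1365 -0.0209]
80.0 dp [ 0.0118 -0.0018 -0.0278] tw [ 0.0255  0.1707 -0.0261]

82.0 dp [ 0.0018 -0.0003 -0.0058] tw [ 0.0051  0.0341 -0.0052]
84.0 dp [ 0.0034 -0.0005 -0.0116] tw [ 0.0102  0.0683 -0.0104]
86.0 dp [ 0.0047 -0.0007 -0.0176] tw [ 0.0153  0.1024 -0.0156]
88.0 dp [ 0.0059 -0.0009 -0.0235] tw [ 0.0204  0.1365 -0.0209]
90.0 dp [ 0.0069 -0.001  -0.0295] tw [ 0.0255  0.1707 -0.0261]
```

View pics/m4.png

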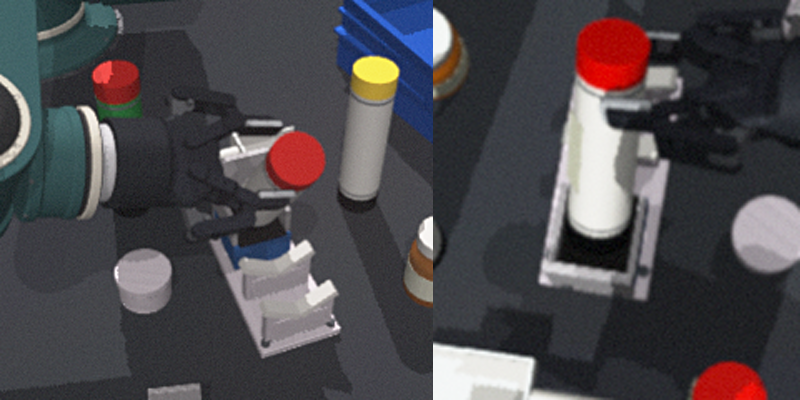

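Request:
servo_tool(increments=[{"claw": -0.38, "delta_pos": [0.0056, -0.0007, -0.0019], "twist": [0.0247, 0.03, -0.01]}, {"claw": -0.38, "delta_pos": [0.011, -0.0014, -0.004], "twist": [0.0495, 0.06, -0.0193]}, {"claw": -0.38, "delta_pos": [0.0164, -0.0021, -0.0063], "twist": [0.0742, 0.091, -0.028]}, {"claw": -0.38, "delta_pos": [0.0217, -0.0028, -0.0088], "twist": [0.099, 0.1217, -0.036]}, {"claw": -0.38, "delta_pos": [0.0268, -0.0035, -0.0115], "twist": [0.1237, 0.1525, -0.0432]}])

```text
time: 7.68
position: [0.6882, 0.0932, 0.1923]
tool_rot: [[0.66, 0.737, 0.145], [0.053, -0.238, 0.97], [0.749, -0.633, -0.196]]
contact_force: [2.0, -0.4, -1.3]
grip_width: 0.0589
```

Request:
servo_tool(increments=[{"claw": -0.38, "delta_pos": [0.005, -0.0007, -0.0028], "twist": [0.025, 0.031, -0.0066]}, {"claw": -0.38, "delta_pos": [0.01, -0.0013, -0.0059], "twist": [0.05, 0.062, -0.0125]}, {"claw": -0.38, "delta_pos": [0.0148, -0.002, -0.0093], "twist": [0.0647, 0.0946, -0.0182]}, {"claw": -0.38, "delta_pos": [0.0195, -0.0027, -0.013], "twist": [0.0697, 0.1286, -0.0243]}, {"claw": -0.38, "delta_pos": [0.024, -0.0034, -0.017], "twist": [0.0748, 0.1626, -0.0304]}])

```text
time: 8.3
position: [0.712, 0.0899, 0.1753]
tool_rot: [[0.774, 0.617, 0.146], [-0.019, -0.208, 0.978], [0.633, -0.759, -0.149]]
contact_force: [0.4, -0.1, -3.2]
grip_width: 0.0588
```

Request:
servo_tool(increments=[{"claw": -0.38, "delta_pos": [0.0044, -0.0007, -0.0041], "twist": [0.005, 0.034, -0.005]}, {"claw": -0.38, "delta_pos": [0.0087, -0.0013, -0.0084], "twist": [0.01, 0.068, -0.0104]}, {"claw": -0.38, "delta_pos": [0.0128, -0.0019, -0.0128], "twist": [0.0153, 0.1024, -0.0156]}, {"claw": -0.38, "delta_pos": [0.0167, -0.0025, -0.0174], "twist": [0.0204, 0.1365, -0.021]}, {"claw": -0.38, "delta_pos": [0.0205, -0.003, -0.022], "twist": [0.0255, 0.1707, -0.026]}])

```text
time: 8.93
position: [0.7325, 0.0868, 0.1532]
tool_rot: [[0.869, 0.473, 0.147], [-0.055, -0.201, 0.978], [0.492, -0.858, -0.149]]
contact_force: [0.8, -0.0, -4.3]
grip_width: 0.059
```

```bash
python3 - <<'E'
from h import *
s=st(); p,R=pose(60,.15,Px=45.);print((p-s['position']).round(4),rv(R,s['tool_rot']))
a=cap('scene');t=cap('top')
cv2.imwrite('pics/m5.png',np.hstack([cv2.resize(a['frame'][150:390,140:400,::-1],(433,400),interpolation=2),cv2.resize(t['frame'][160:340,230:395,::-1],(367,400),interpolation=2)]))
E
```

```text
t 8.93 p [0.7325 0.0868 0.1532] cradle [-92.2 -22.7 153.2] F [ 0.8 -0.  -4.3] w 0.059
j [-0.343  0.455  1.58   1.349  1.675  0.559]
[-0.0008 -0.0009  0.0011] [-0.0012 -0.0028  0.0006]
```

View pics/m5.png

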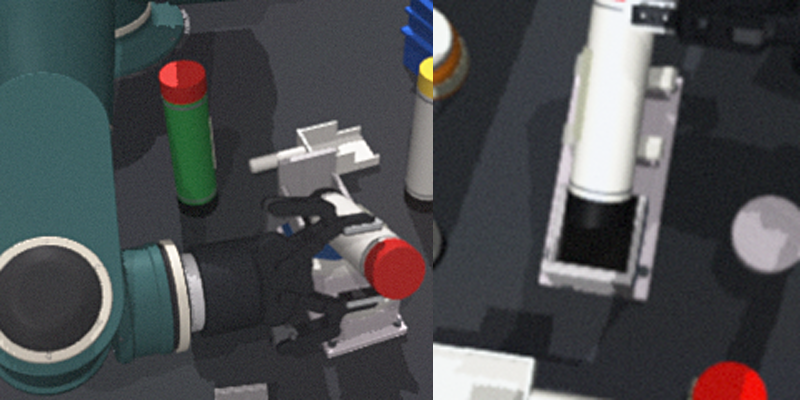

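```bash
python3 - <<'E'
from h import *
a=cap('scene');print(world(a,[[167,329],[167,350],[167,364],[167,374],[150,380],[215,350],[235,345],[260,340]]).round(3))
s=st();print(s['tool_rot'][:,2])
E
```

```text
[[ 0.729 -0.214  0.266]
 [ 0.748 -0.222  0.254]
 [ 0.755 -0.227  0.24 ]
 [ 0.764 -0.231  0.235]
 [ 0.696 -0.257  0.143]
 [ 0.739 -0.17   0.209]
 [ 0.74  -0.145  0.203]
 [ 0.737 -0.111  0.189]]
t 9.07 p [0.7324 0.0868 0.1533] cradle [-92.1 -22.7 153.3] F [ 1.4 -0.2 -4.1] w 0.059
j [-0.343  0.455  1.58   1.349  1.675  0.557]
[ 0.14668996  0.97796831 -0.14852625]
```

Request:
servo_tool(increments=[{"claw": -0.38, "delta_pos": [0.0036, -0.0005, -0.0048], "twist": [0.005, 0.034, -0.005]}, {"claw": -0.38, "delta_pos": [0.007, -0.001, -0.0098], "twist": [0.01, 0.068, -0.0104]}, {"claw": -0.38, "delta_pos": [0.0104, -0.0016, -0.0149], "twist": [0.0153, 0.1024, -0.0156]}, {"claw": -0.38, "delta_pos": [0.0135, -0.002, -0.02], "twist": [0.0204, 0.1365, -0.021]}, {"claw": -0.38, "delta_pos": [0.0164, -0.0025, -0.0253], "twist": [0.0255, 0.1707, -0.026]}])

```text
time: 9.7
position: [0.7489, 0.0844, 0.1279]
tool_rot: [[0.938, 0.315, 0.147], [-0.09, -0.189, 0.978], [0.335, -0.93, -0.149]]
contact_force: [1.2, -0.3, -3.9]
grip_width: 0.0588
```

```bash
python3 - <<'E'
from h import *
bf=lambda t:.15+.0035*(t-70)
for t0,st_ in((70,2),(80,1),(85,1)):
    p0,R0=pose(t0,bf(t0),Px=45.);ths=[t0+st_*i for i in range(1,6)];plan(ths,[bf(t) for t in ths],p0,R0,Px=45.);print()
E
```

```text
72 dp [ 0.0027 -0.0004 -0.0055] tw [-0.0018  0.0352 -0.0053]
74 dp [ 0.0053 -0.0008 -0.0112] tw [-0.0036  0.0703 -0.0109]
76 dp [ 0.0077 -0.0012 -0.0169] tw [-0.0054  0.1053 -0.0167]
78 dp [ 0.0098 -0.0016 -0.0227] tw [-0.0073  0.1404 -0.0228]
80 dp [ 0.0118 -0.0019 -0.0286] tw [-0.009   0.1754 -0.0291]

81 dp [ 0.0009 -0.0002 -0.003 ] tw [-0.0009  0.0175 -0.0032]
82 dp [ 0.0018 -0.0003 -0.0059] tw [-0.0018  0.0349 -0.0065]
83 dp [ 0.0026 -0.0004 -0.0089] tw [-0.0028  0.0524 -0.0099]
84 dp [ 0.0034 -0.0006 -0.0119] tw [-0.0037  0.0698 -0.0133]
85 dp [ 0.0041 -0.0007 -0.015 ] tw [-0.0046  0.0873 -0.0168]

86 dp [ 0.0007 -0.0001 -0.003 ] tw [-0.0009  0.0174 -0.0035]
87 dp [ 0.0013 -0.0002 -0.0061] tw [-0.0019  0.0348 -0.0071]
88 dp [ 0.0018 -0.0003 -0.0091] tw [-0.0028  0.0522 -0.0108]
89 dp [ 0.0023 -0.0004 -0.0122] tw [-0.0037  0.0696 -0.0145]
90 dp [ 0.0028 -0.0005 -0.0153] tw [-0.0047  0.087  -0.0183]
```

Request:
servo_tool(increments=[{"claw": -0.38, "delta_pos": [0.0027, -0.0004, -0.0055], "twist": [-0.002, 0.035, -0.005]}, {"claw": -0.38, "delta_pos": [0.0053, -0.0008, -0.011], "twist": [-0.0036, 0.07, -0.011]}, {"claw": -0.38, "delta_pos": [0.0077, -0.0012, -0.0169], "twist": [-0.0054, 0.1053, -0.0167]}, {"claw": -0.38, "delta_pos": [0.0098, -0.0016, -0.0227], "twist": [-0.0073, 0.14, -0.0228]}, {"claw": -0.38, "delta_pos": [0.0118, -0.0019, -0.0286], "twist": [-0.009, 0.1754, -0.029]}])

```text
time: 10.32
position: [0.7606, 0.0825, 0.0993]
tool_rot: [[0.979, 0.142, 0.146], [-0.115, -0.204, 0.972], [0.168, -0.969, -0.184]]
contact_force: [0.0, 0.4, -5.2]
grip_width: 0.059
```

Request:
servo_tool(increments=[{"claw": -0.38, "delta_pos": [0.001, -0.0002, -0.003], "twist": [-0.001, 0.0175, -0.003]}, {"claw": -0.38, "delta_pos": [0.0018, -0.0003, -0.006], "twist": [-0.002, 0.035, -0.0065]}, {"claw": -0.38, "delta_pos": [0.0026, -0.0004, -0.009], "twist": [-0.0028, 0.0524, -0.01]}, {"claw": -0.38, "delta_pos": [0.0034, -0.0006, -0.012], "twist": [-0.0037, 0.07, -0.0133]}, {"claw": -0.38, "delta_pos": [0.0041, -0.0007, -0.015], "twist": [-0.0046, 0.0873, -0.0168]}])

```text
time: 10.95
position: [0.7646, 0.0818, 0.0845]
tool_rot: [[0.988, 0.055, 0.145], [-0.131, -0.21, 0.969], [0.084, -0.976, -0.201]]
contact_force: [-0.0, 0.0, -0.4]
grip_width: 0.0589
```

```bash
python3 - <<'E'
from h import *
s=st(); p,R=pose(85,.2025,Px=45.);print((p-s['position']).round(4),rv(R,s['tool_rot']))
a=cap('scene');t=cap('top')
cv2.imwrite('pics/m6.png',np.hstack([cv2.resize(a['frame'][190:430,140:400,::-1],(433,400),interpolation=2),cv2.resize(t['frame'][120:300,230:395,::-1],(367,400),interpolation=2)]))
E
```

```text
t 10.95 p [0.7646 0.0818 0.0845] cradle [-124.7  -22.5   84.5] F [-0.   0.  -0.4] w 0.0589
j [-0.332  0.579  1.505  1.305  1.627  0.946]
[-0.0006 -0.0008  0.0009] [-0.0008 -0.0016  0.0007]
```

View pics/m6.png

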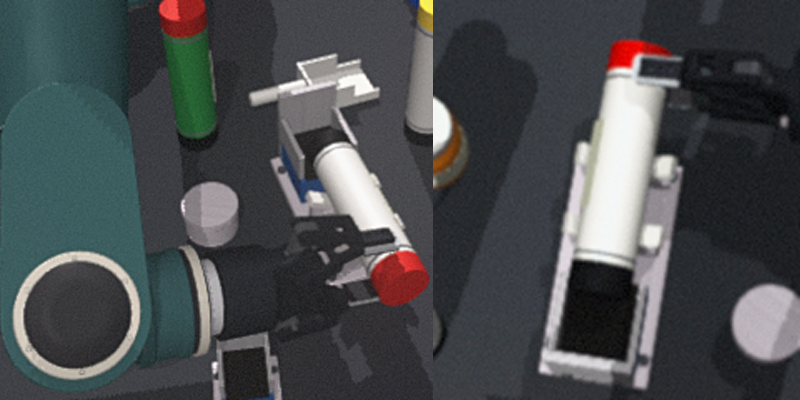

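```bash
python3 - <<'E'
from h import *
import pickle
a0,b0=pickle.load(open('c0.pkl','rb'))
for nm,c in(('scene0',a0),('top0',b0)):
    v,u=np.mgrid[0:480,0:640];w=world(c,np.c_[u.ravel(),v.ravel()])
    m=(w[:,2]>.012)&(w[:,2]<.15)&(w[:,0]>.65)&(w[:,0]<1)&(w[:,1]<-.02)&(w[:,1]>-.25);q=w[m]
    if len(q): print(nm,'small cradle',len(q),q.min(0).round(3),q.max(0).round(3),np.median(q,0).round(3))
for nm in('top','scene'):
    t=cap(nm);v,u=np.mgrid[0:480,0:640];w=world(t,np.c_[u.ravel(),v.ravel()]);d=w-O
    X=-d@e;Y=-d@n
    for x in range(-150,61,15):
        m=(abs(X*1000-x)<4)&(abs(Y)<.035)&(w[:,2]>.06)&(w[:,2]<.2)
        if m.sum()>5: i=np.argsort(w[m,2])[-max(4,m.sum()//10):]; print(nm,x,'ztop',np.median(w[m,2][i]).round(4),'y@top',(Y[m][i].mean()*1000).round(1),'yrange',(np.percentile(Y[m],[2,98])*1000).round(1))
    if nm=='scene':
        m=(w[:,0]>.68)&(w[:,1]<-.05)&(w[:,1]>-.4)&(w[:,2]<.15)&(w[:,2]>.012);print('low arm pts',w[m].min(0),w[m][w[m][:,2].argsort()[:5]])
E
```

```text
scene0 small cradle 2768 [ 0.735 -0.156  0.012] [ 0.869 -0.065  0.079] [ 0.785 -0.103  0.035]
top0 small cradle 1415 [ 0.731 -0.159  0.012] [ 0.868 -0.067  0.082] [ 0.782 -0.107  0.036]
top -150 ztop 0.1102 y@top 0.3 yrange [-22.7  23.6]
top -135 ztop 0.1333 y@top 27.1 yrange [-22.9  31.8]
top -120 ztop 0.1397 y@top 27.5 yrange [-21.9  34.3]
top -105 ztop 0.1081 y@top -0.7 yrange [-21.8  24.9]
top -90 ztop 0.1082 y@top 1.2 yrange [-21.8  24.3]
top -75 ztop 0.1061 y@top -0.9 yrange [-25.3  32.6]
top -60 ztop 0.1059 y@top 1.2 yrange [-33.3  33.6]
top -45 ztop 0.105 y@top -3.1 yrange [-25.2  23.2]
top -30 ztop 0.1045 y@top 0.3 yrange [-25.5  23.5]
top -15 ztop 0.103 y@top -0.6 yrange [-32.9  33.2]
top 0 ztop 0.1024 y@top -0.8 yrange [-32.9  33.2]
top 15 ztop 0.1029 y@top 1.8 yrange [-23.   23.1]
top 30 ztop 0.1019 y@top -2.3 yrange [-24.4  23. ]
top 45 ztop 0.1006 y@top -1.5 yrange [-30.4  33. ]
top 60 ztop 0.0811 y@top 2.3 yrange [-31.9  34.8]
scene -150 ztop 0.108 y@top -1.5 yrange [-24.3  22.1]
scene -135 ztop 0.1318 y@top 24.2 yrange [-19.5  33.5]
scene -120 ztop 0.1382 y@top 24.2 y
[... 209 characters left out ...]
op -1.7 yrange [-22.7  17.1]
scene -45 ztop 0.1026 y@top 0.1 yrange [-22.9  20.1]
scene -30 ztop 0.1023 y@top -5.0 yrange [-21.1  19.5]
scene -15 ztop 0.1016 y@top -4.4 yrange [-20.4  33.7]
scene 0 ztop 0.1011 y@top -1.6 yrange [-24.8  33.2]
scene 15 ztop 0.1004 y@top -3.9 yrange [-24.4  19.4]
scene 30 ztop 0.1002 y@top -4.4 yrange [-32.2  31.6]
scene 45 ztop 0.0992 y@top -4.3 yrange [-34.3  32.1]
scene 60 ztop 0.0796 y@top -32.7 yrange [-34.2  32.3]
low arm pts [ 0.69746097 -0.2765475   0.01205606] [[ 0.82783521 -0.09766283  0.01205606]
 [ 0.79472921 -0.10101764  0.01211258]
 [ 0.79048695 -0.10896759  0.01216374]
 [ 0.79265523 -0.10500938  0.01224689]
 [ 0.78632706 -0.12025172  0.01235694]]
```

```bash
python3 - <<'E'
from h import *
import pickle
a0,b0=pickle.load(open('c0.pkl','rb'));a1=cap('scene');t1=cap('top')
def cl(c):
    v,u=np.mgrid[0:480,0:640];return world(c,np.c_[u.ravel(),v.ravel()])
w=np.vstack([cl(a0),cl(b0)])
print('max z (mm) small cradle, rows x, cols y -0.17..-0.05')
for x in np.arange(.725,.88,.01):
    print(round(x,3),[int(1000*max(w[(abs(w[:,0]-x)<.005)&(abs(w[:,1]-y)<.005)][:,2],default=0)) for y in np.arange(-.165,-.05,.01)])
# change in small cradle pixels: compare depth where unchanged
w0=cl(a0);w1=cl(a1)
m=(w0[:,0]>.73)&(w0[:,1]<-.06)&(w0[:,1]>-.16)&(w0[:,2]>.012)&(w0[:,2]<.1);dz=np.linalg.norm(w1[m]-w0[m],axis=1)
print('same',(dz<.004).mean(),'med',np.median(dz))
# hand points along tool axis: lateral bottom
s=st();p,R=s['position'],s['tool_rot']
h=np.vstack([w1,cl(t1)]);q=(h-p)@R
for sb in np.arange(-.30,-.06,.02):
    g=q[(abs(q[:,2]-sb)<.01)&(np.hypot(q[:,0],q[:,1])<.11)&(h[np.arange(len(h)),2]>.085)]
    if len(g): print(round(sb,2),'x',g[:,0].min().round(3),g[:,0].max().round(3),'y',g[:,1].min().round(3),g[:,1].max().round(3))
E
```

```text
max z (mm) small cradle, rows x, cols y -0.17..-0.05
0.725 [4, 2, 5, 2, 3, 2, 3, 3, 3, 5, 2, 3]
0.735 [3, 4, 5, 5, 4, 77, 79, 81, 54, 4, 3, 5]
0.745 [3, 3, 5, 4, 7, 56, 78, 81, 79, 80, 82, 4]
0.755 [5, 3, 4, 5, 57, 56, 37, 37, 77, 79, 78, 8]
0.765 [4, 4, 3, 10, 58, 59, 39, 38, 38, 59, 55, 2]
0.775 [3, 3, 4, 8, 57, 55, 38, 37, 58, 57, 9, 3]
0.785 [3, 4, 4, 10, 55, 37, 38, 36, 57, 55, 7, 3]
0.795 [3, 5, 45, 10, 10, 35, 36, 37, 57, 53, 4, 4]
0.805 [3, 3, 47, 47, 41, 33, 9, 14, 32, 7, 4, 2]
0.815 [5, 7, 43, 45, 41, 37, 44, 50, 10, 7, 4, 4]
0.825 [4, 8, 9, 9, 37, 36, 44, 49, 47, 3, 5, 3]
0.835 [3, 52, 39, 11, 10, 11, 8, 46, 8, 2, 6, 3]
0.845 [8, 49, 46, 41, 34, 9, 10, 9, 4, 2, 3, 3]
0.855 [6, 46, 44, 39, 39, 48, 50, 8, 3, 3, 5, 2]
0.865 [3, 3, 0, 0, 37, 48, 47, 6, 4, 3, 3, 3]
0.875 [3, 2, 4, 2, 2, 0, 6, 2, 4, 4, 2, 2]
same 0.851878612716763 med 0.0013410698729729798
t 11.25 p [0.7646 0.0818 0.0847] cradle [-124.6  -22.5   84.7] F [-0.2 -0.  -5.5] w 0.0585
j [-0.332  0.578  1.505  1.305  1.628  0.945]
-0.3 x -0.033 0.085 y -0.106 -0.022
-0.28 x -0.033 0.08 y -0.106 -0.026
-0.26 x -0.043 0.067 y -0.106 0.032
-0.24 x -0.045 0.047 y -0.048 0.024
-0.22 x -0.045 0.048 y -0.048 0.031
-0.2 x -0.037 0.046 y -0.045 0.031
-0.18 x -0.038 0.041 y -0.042 0.022
-0.16 x -0.038 0.041 y -0.041 0.02
-0.14 x -0.019 0.039 y -0.07 0.027
-0.12 x -0.02 0.023 y -0.072 0.027
-0.1 x -0.018 0.021 y -0.067 0.023
-0.08 x -0.015 0.019 y -0.065 -0.022
```

```bash
cat >> h.py <<'E'
def pose2(th,b,psi,Px=45.,**kw):
    p,R=pose(th,b,Px=Px,off=0,**kw);R=cv2.Rodrigues(-psi*k)[0]@R;return p+.022*R[:,2],R
E
python3 - <<'E'
from h import *
p0,R0=pose(85,.2025,Px=45.)
for b,psi in((.24,0),(.28,.05),(.28,.15),(.28,.25),(.28,.35)):
    p,R=pose2(85,b,psi);print(b,psi,(p-p0).round(4),rv(R,R0))
print()
p0,R0=pose2(85,.28,.35)
for t,m in((86,0),(87,0),(88,0),(89,0),(90,0),(90,4),(90,8)):
    p,R=pose2(t,.28,.35,mid=m);print(t,(p-p0).round(4),rv(R,R0),p[2])
E
```

```text
0.24 0 [-0.     -0.0002 -0.0008] [-0.0371  0.0056  0.    ]
0.28 0.05 [ 0.001  -0.0006 -0.0017] [-0.0763  0.0134 -0.05  ]
0.28 0.15 [ 0.003  -0.0011 -0.0017] [-0.0756  0.0172 -0.1499]
0.28 0.25 [ 0.005  -0.0018 -0.0017] [-0.0748  0.021  -0.2499]
0.28 0.35 [ 0.0069 -0.0027 -0.0017] [-0.0739  0.0248 -0.3498]

86 [ 0.0007 -0.0001 -0.003 ] [ 0.008   0.0147 -0.0048] 0.08085739047207466
87 [ 0.0013 -0.0002 -0.0059] [ 0.016   0.0295 -0.0096] 0.07788769857424022
88 [ 0.0018 -0.0003 -0.0089] [ 0.0241  0.0442 -0.0145] 0.07490765983989708
89 [ 0.0023 -0.0004 -0.0119] [ 0.0321  0.0589 -0.0193] 0.07191818201771207
90 [ 0.0028 -0.0004 -0.0149] [ 0.0401  0.0737 -0.0241] 0.06892017573158951
90 [ 0.0028 -0.0004 -0.0189] [ 0.0401  0.0737 -0.0241] 0.06492017573158951
90 [ 0.0028 -0.0004 -0.0229] [ 0.0401  0.0737 -0.0241] 0.06092017573158951
```

Request:
servo_tool(increments=[{"claw": -0.38, "delta_pos": [0, 0, -0.0005], "twist": [-0.037, 0.0056, 0]}, {"claw": -0.38, "delta_pos": [0.001, -0.0006, -0.0012], "twist": [-0.076, 0.0134, -0.05]}, {"claw": -0.38, "delta_pos": [0.003, -0.001, -0.0015], "twist": [-0.0756, 0.017, -0.15]}, {"claw": -0.38, "delta_pos": [0.005, -0.0018, -0.0015], "twist": [-0.075, 0.021, -0.25]}, {"claw": -0.38, "delta_pos": [0.007, -0.0027, -0.0015], "twist": [-0.074, 0.025, -0.35]}])

```text
time: 11.88
position: [0.7721, 0.0785, 0.0841]
tool_rot: [[0.884, -0.056, 0.464], [-0.46, -0.284, 0.842], [0.085, -0.957, -0.277]]
contact_force: [3.7, -3.2, -1.6]
grip_width: 0.0591
```

```bash
python3 - <<'E'
from h import *
s=st(); p,R=pose2(85,.28,.35);print((p-s['position']).round(4),rv(R,s['tool_rot']))
a=cap('scene');t=cap('top')
cv2.imwrite('pics/m7.png',np.hstack([cv2.resize(a['frame'][190:430,140:400,::-1],(433,400),interpolation=2),cv2.resize(t['frame'][90:270,260:425,::-1],(367,400),interpolation=2)]))
E
```

```text
t 11.88 p [0.7721 0.0785 0.0841] cradle [-132.6  -20.3   84.1] F [ 3.7 -3.2 -1.6] w 0.0591
j [-0.325  0.374  1.749  1.418  1.276  0.978]
[-0.0012 -0.0003 -0.0003] [0.0008 0.0008 0.0049]
```

View pics/m7.png

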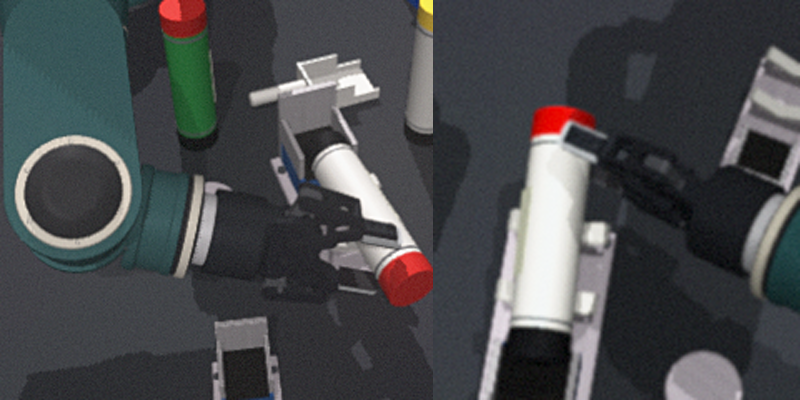

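Request:
servo_tool(increments=[{"claw": -0.38, "delta_pos": [0.0007, 0, -0.003], "twist": [0.008, 0.0147, -0.005]}, {"claw": -0.38, "delta_pos": [0.0013, -0.0002, -0.006], "twist": [0.016, 0.0295, -0.0096]}, {"claw": -0.38, "delta_pos": [0.0018, -0.0003, -0.009], "twist": [0.024, 0.0442, -0.0145]}, {"claw": -0.38, "delta_pos": [0.0023, -0.0004, -0.0105], "twist": [0.032, 0.059, -0.0193]}, {"claw": -0.38, "delta_pos": [0.0028, -0.0004, -0.012], "twist": [0.04, 0.0737, -0.024]}])

```text
time: 12.6
position: [0.7745, 0.0788, 0.0711]
tool_rot: [[0.878, -0.134, 0.46], [-0.479, -0.241, 0.844], [-0.002, -0.961, -0.276]]
contact_force: [1.0, 0.5, 0.0]
grip_width: 0.0592
```

```bash
cat > meas.py <<'E'
from h import *
s=st()
for nm in('top','scene'):
    t=cap(nm);v,u=np.mgrid[0:480,0:640];w=world(t,np.c_[u.ravel(),v.ravel()]);d=w-O;X=-d@e;Y=-d@n
    o=[]
    for x in range(-150,61,15):
        m=(abs(X*1000-x)<4)&(abs(Y)<.02)&(w[:,2]>.06)&(w[:,2]<.2)
        if m.sum()>5: i=np.argsort(w[m,2])[-max(4,m.sum()//5):]; o.append((x,int(1e4*np.median(w[m,2][i]))/10))
    print(nm,o)
    f=t['frame'].astype(int).reshape(-1,3);m=(f[:,0]>130)&(f[:,1]<75)&(f[:,2]<75)&(abs(Y)<.035)&(abs(X+.12)<.06)
    print(' red x',np.percentile(X[m]*1000,[1,50,99]).round(1),'y',np.percentile(Y[m]*1000,[2,98]).round(1))
E
python3 meas.py
```

```text
t 12.6 p [0.7745 0.0788 0.0711] cradle [-134.9  -21.    71.1] F [1.  0.5 0. ] w 0.0592
j [-0.324  0.4    1.742  1.422  1.277  1.048]
top [(-150, 99.6), (-135, 119.7), (-120, 126.0), (-105, 99.4), (-90, 99.8), (-75, 99.8), (-60, 99.7), (-45, 100.6), (-30, 100.2), (-15, 100.9), (0, 101.3), (15, 101.5), (30, 101.6), (45, 101.5)]
 red x [-152.8 -145.3 -131.4] y [-23.5  18.2]
scene [(-150, 97.9), (-135, 121.1), (-120, 127.2), (-105, 98.5), (-90, 99.7), (-75, 99.8), (-60, 99.6), (-45, 99.4), (-30, 99.3), (-15, 99.5), (0, 99.8), (15, 100.2), (30, 100.5), (45, 100.0)]
 red x [-155.8 -144.7 -132.9] y [-23.6  18.6]
```

Request:
servo_tool(increments=[{"claw": -0.38, "delta_pos": [0, 0, -0.002], "twist": [0, 0, 0]}, {"claw": -0.38, "delta_pos": [-0.005, -0.008, 0.001], "twist": [0, 0, 0]}, {"claw": -0.38, "delta_pos": [-0.014, -0.025, 0.006], "twist": [0, 0, 0]}, {"claw": -0.38, "delta_pos": [-0.028, -0.051, 0.015], "twist": [0, 0, 0]}, {"claw": -0.38, "delta_pos": [-0.042, -0.076, 0.023], "twist": [0, 0, 0]}])

```text
time: 13.32
position: [0.7315, 0.0009, 0.095]
tool_rot: [[0.878, -0.132, 0.46], [-0.479, -0.242, 0.844], [-0.0, -0.961, -0.276]]
contact_force: [-0.0, 0.3, -0.1]
grip_width: 0.0587
```

```bash
python3 meas.py; python3 - <<'E'
from h import *
s=readout.state();R0=s['tool_rot'];R1=np.c_[e,-n,-k];r=rv(R1,R0);print('rot',r,np.linalg.norm(r),r/2)
E
```

```text
t 13.32 p [0.7315 0.0009 0.095 ] cradle [-103.9   62.5   95. ] F [-0.   0.3 -0.1] w 0.0587
j [-0.46   0.341  1.772  1.349  1.395  1.054]
top [(-150, 99.4), (-135, 99.6), (-120, 99.0), (-105, 99.5), (-90, 99.7), (-75, 99.5), (-60, 99.9), (-45, 100.2), (-30, 101.4), (-15, 100.5), (0, 101.4), (15, 101.7), (30, 101.9), (45, 101.1)]
 red x [-153.6 -142.2 -130.9] y [-22.7  20.7]
scene [(-150, 98.1), (-135, 98.5), (-120, 98.8), (-105, 98.6), (-90, 98.9), (-75, 99.5), (-60, 99.8), (-45, 99.0), (-30, 99.4), (-15, 99.3), (0, 99.4), (15, 99.7), (30, 100.5), (45, 100.4)]
 red x [-155.7 -145.7 -133.1] y [-24.   19.1]
rot [-1.2288  0.4154  0.302 ] 1.3318072683387787 [-0.6144  0.2077  0.151 ]
```

Request:
servo_tool(increments=[{"claw": 0, "delta_pos": [0, 0, 0.03], "twist": [-0.12, 0.04, 0.03]}, {"claw": 0.5, "delta_pos": [0, 0, 0.07], "twist": [-0.245, 0.083, 0.06]}, {"claw": 1, "delta_pos": [0.01, 0, 0.11], "twist": [-0.37, 0.125, 0.09]}, {"claw": 1, "delta_pos": [0.03, 0.01, 0.13], "twist": [-0.49, 0.166, 0.12]}, {"claw": 1, "delta_pos": [0.05, 0.02, 0.13], "twist": [-0.614, 0.208, 0.151]}])

```text
time: 14.05
position: [0.7832, 0.0218, 0.2278]
tool_rot: [[0.946, -0.221, 0.237], [-0.318, -0.771, 0.552], [0.061, -0.598, -0.8]]
contact_force: [-0.3, 0.1, -1.2]
grip_width: -0.0
```

Request:
servo_tool(increments=[{"claw": 1, "delta_pos": [0.01, 0.01, 0], "twist": [-0.12, 0.04, 0.03]}, {"claw": 1, "delta_pos": [0.02, 0.02, 0], "twist": [-0.245, 0.083, 0.06]}, {"claw": 1, "delta_pos": [0.03, 0.03, 0], "twist": [-0.37, 0.125, 0.09]}, {"claw": 1, "delta_pos": [0.036, 0.032, -0.01], "twist": [-0.49, 0.166, 0.12]}, {"claw": 1, "delta_pos": [0.036, 0.032, -0.03], "twist": [-0.614, 0.208, 0.151]}])

```text
time: 14.68
position: [0.8189, 0.0543, 0.1953]
tool_rot: [[0.989, -0.149, -0.003], [-0.149, -0.989, -0.003], [-0.003, 0.004, -1.0]]
contact_force: [-0.8, 0.5, -1.0]
grip_width: -0.0003
```

```bash
python3 - <<'E'
from h import *
s=st();print(rv(np.c_[e,-n,-k],s['tool_rot']),(O+.182*e+.06*k-s['position']).round(4))
E
```

```text
t 14.68 p [0.8189 0.0543 0.1953] cradle [-182.4   -3.3  195.3] F [-0.8  0.5 -1. ] w -0.0003
j [ 0.036  0.444  1.069 -0.003  1.632  1.757]
[ 0.0031 -0.0031  0.0011] [-0.0009 -0.0032 -0.1353]
```

Request:
servo_tool(increments=[{"claw": 1, "delta_pos": [0, -0.001, -0.035], "twist": [0, 0, 0]}, {"claw": 1, "delta_pos": [-0.001, -0.003, -0.07], "twist": [0, 0, 0]}, {"claw": 1, "delta_pos": [-0.001, -0.003, -0.105], "twist": [0, 0, 0]}, {"claw": 1, "delta_pos": [-0.001, -0.003, -0.135], "twist": [0, 0, 0]}, {"claw": 1, "delta_pos": [-0.001, -0.003, -0.135], "twist": [0, 0, 0]}])

```text
time: 15.3
position: [0.8159, 0.0511, 0.0564]
tool_rot: [[0.989, -0.15, -0.008], [-0.15, -0.989, 0.001], [-0.008, 0.0, -1.0]]
contact_force: [-0.4, 0.1, 0.7]
grip_width: -0.0001
```

Request:
servo_tool(increments=[{"claw": 1, "delta_pos": [-0.004, 0.0006, 0], "twist": [0, 0, 0]}, {"claw": 1, "delta_pos": [-0.008, 0.0012, 0], "twist": [0, 0, 0]}, {"claw": 1, "delta_pos": [-0.012, 0.0018, 0], "twist": [0, 0, 0]}, {"claw": 1, "delta_pos": [-0.016, 0.0024, 0], "twist": [0, 0, 0]}, {"claw": 1, "delta_pos": [-0.02, 0.003, 0], "twist": [0, 0, 0]}])

```text
time: 15.92
position: [0.7981, 0.0544, 0.0602]
tool_rot: [[0.989, -0.149, -0.001], [-0.149, -0.989, 0.001], [-0.001, -0.0, -1.0]]
contact_force: [7.7, -2.7, 3.5]
grip_width: 0.0002
```

```bash
python3 meas.py
```

```text
t 15.93 p [0.7981 0.0544 0.0602] cradle [-161.8   -0.4   60.2] F [ 7.7 -2.7  3.5] w 0.0002
j [3.600e-02 4.510e-01 1.280e+00 1.000e-03 1.412e+00 1.757e+00]
top []Traceback (most recent call last):
  File "meas.py", line 11, in <module>
    print(' red x',np.percentile(X[m]*1000,[1,50,99]).round(1),'y',np.percentile(Y[m]*1000,[2,98]).round(1))
                   ~~~~~~~~~~~~~^^^^^^^^^^^^^^^^^^^^^
    return _quantile_unchecked(
        a, q, axis, out, overwrite_input, method, keepdims, weights)
    return _ureduce(a,
                    func=_quantile_ureduce_func,
    ...<5 lines>...
                    overwrite_input=overwrite_input,
                    method=method)
    r = func(a, **kwargs)
    result = _quantile(arr,
                       quantiles=q,
    ...<2 lines>...
                       out=out,
                       weights=wgt)
    slices_having_nans = np.isnan(arr[-1, ...])
                                  ~~~^^^^^^^^^
IndexError: index -1 is out of bounds for axis 0 with size 0
```

Request:
servo_tool(increments=[{"claw": 1, "delta_pos": [-0.004, 0.0006, 0], "twist": [0, 0, 0]}, {"claw": 1, "delta_pos": [-0.008, 0.0012, 0], "twist": [0, 0, 0]}, {"claw": 1, "delta_pos": [-0.012, 0.0018, 0], "twist": [0, 0, 0]}, {"claw": 1, "delta_pos": [-0.016, 0.0024, 0], "twist": [0, 0, 0]}, {"claw": 1, "delta_pos": [-0.02, 0.003, 0], "twist": [0, 0, 0]}])

```text
time: 16.6
position: [0.7786, 0.0571, 0.0608]
tool_rot: [[0.989, -0.15, 0.001], [-0.15, -0.989, 0.0], [0.0, -0.0, -1.0]]
contact_force: [9.3, -3.0, 4.4]
grip_width: 0.0002
```

```bash
python3 - <<'E'
from h import *
s=st();t=cap('scene')
cv2.imwrite('pics/m8.png',cv2.resize(t['frame'][190:430,220:480,::-1],(650,600),interpolation=2))
v,u=np.mgrid[0:480,0:640];w=world(t,np.c_[u.ravel(),v.ravel()]);d=w-O;X=-d@e*1000;Y=-d@n*1000
f=t['frame'].astype(int).reshape(-1,3);m=(f[:,0]>130)&(f[:,1]<75)&(f[:,2]<75)&(abs(Y)<35)&(X<-60)&(X>-200)
print(m.sum(),np.percentile(X[m],[1,50,99]))
for x in range(-140,50,15):
    m=(abs(X-x)<4)&(abs(Y)<20)&(w[:,2]>.06)&(w[:,2]<.115)
    if m.sum()>5: print(x,np.percentile(w[m,2],90).round(4),end=' ')
E
```

```text
t 16.6 p [0.7786 0.0571 0.0608] cradle [-142.2   -0.2   60.8] F [ 9.3 -3.   4.4] w 0.0002
j [0.04  0.409 1.334 0.    1.398 1.761]
83 [-134.22921436 -133.09041839 -131.44137982]
-140 0.1056 -110 0.0997 -95 0.0987 -65 0.0986 -50 0.0998 -35 0.0982 -20 0.0984 -5 0.0988 10 0.0985 25 0.0983 40 0.0989
```

View pics/m8.png

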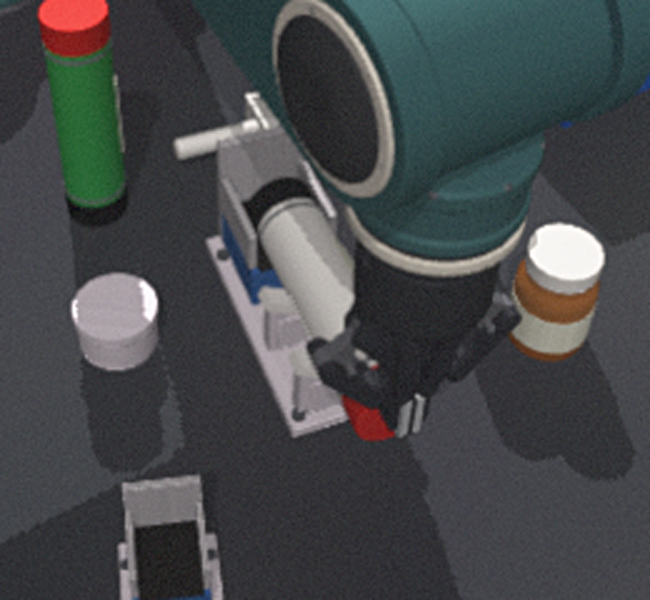

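Request:
servo_tool(increments=[{"claw": 1, "delta_pos": [-0.004, 0.0006, 0], "twist": [0, 0, 0]}, {"claw": 1, "delta_pos": [-0.008, 0.0012, 0], "twist": [0, 0, 0]}, {"claw": 1, "delta_pos": [-0.012, 0.0018, 0], "twist": [0, 0, 0]}, {"claw": 1, "delta_pos": [-0.016, 0.0024, 0], "twist": [0, 0, 0]}, {"claw": 1, "delta_pos": [-0.02, 0.003, 0], "twist": [0, 0, 0]}])

```text
time: 17.27
position: [0.7586, 0.0602, 0.0607]
tool_rot: [[0.989, -0.15, 0.0], [-0.15, -0.989, 0.001], [0.0, -0.001, -1.0]]
contact_force: [8.7, -2.6, 4.5]
grip_width: 0.0002
```

Request:
servo_tool(increments=[{"claw": 1, "delta_pos": [-0.002, 0.0003, 0], "twist": [0, 0, 0]}, {"claw": 1, "delta_pos": [-0.004, 0.0006, 0], "twist": [0, 0, 0]}, {"claw": 1, "delta_pos": [-0.006, 0.0009, 0], "twist": [0, 0, 0]}])

```text
time: 17.65
position: [0.7526, 0.0611, 0.0606]
tool_rot: [[0.989, -0.15, 0.0], [-0.15, -0.989, 0.001], [0.0, -0.001, -1.0]]
contact_force: [7.8, -2.9, 4.9]
grip_width: 0.0001
```

Request:
servo_tool(increments=[{"claw": 1, "delta_pos": [-0.001, 0.00015, 0], "twist": [0, 0, 0]}, {"claw": 1, "delta_pos": [-0.002, 0.0003, 0], "twist": [0, 0, 0]}])

```text
time: 17.9
position: [0.7507, 0.0614, 0.0607]
tool_rot: [[0.989, -0.15, 0.0], [-0.15, -0.989, 0.001], [0.0, -0.001, -1.0]]
contact_force: [8.8, -3.3, 4.9]
grip_width: -0.0
```

Request:
servo_tool(increments=[{"claw": 1, "delta_pos": [-0.001, 0.00015, 0], "twist": [0, 0, 0]}, {"claw": 1, "delta_pos": [-0.002, 0.0003, 0], "twist": [0, 0, 0]}])

```text
time: 18.15
position: [0.7487, 0.0617, 0.0607]
tool_rot: [[0.989, -0.15, 0.0], [-0.15, -0.989, 0.001], [0.0, -0.001, -1.0]]
contact_force: [9.0, -3.5, 5.0]
grip_width: 0.0002
```

Request:
servo_tool(increments=[{"claw": 1, "delta_pos": [-0.001, 0.00015, 0], "twist": [0, 0, 0]}])

```text
time: 18.27
position: [0.7476, 0.0619, 0.0606]
tool_rot: [[0.989, -0.15, 0.0], [-0.15, -0.989, 0.001], [0.0, -0.001, -1.0]]
contact_force: [8.4, -3.0, 5.0]
grip_width: 0.0001
```

```bash
cat > stop.py <<'E'
from h import *
s=st();t=cap('scene')
v,u=np.mgrid[0:480,0:640];w=world(t,np.c_[u.ravel(),v.ravel()]);d=w-O;X=-d@e*1000;Y=-d@n*1000
f=t['frame'].astype(int).reshape(-1,3)
red=(f[:,0]>130)&(f[:,1]<75)&(f[:,2]<75)&(abs(Y)<35)&(X<-60)&(X>-200);print('red',red.sum(),np.percentile(X[red],[1,50,99]).round(1) if red.sum() else '')
top=(abs(Y)<12)&(w[:,2]>.088)&(w[:,2]<.102)&(X>20)&(X<102);blk=top&(f.sum(1)<150)
print('black cap top x',np.percentile(X[blk],[1,50,99]).round(1) if blk.sum()>3 else blk.sum())
E
python3 stop.py
```

```text
t 18.27 p [0.7476 0.0619 0.0606] cradle [-110.8   -0.3   60.6] F [ 8.4 -3.   5. ] w 0.0001
j [4.800e-02 3.460e-01 1.415e+00 1.000e-03 1.380e+00 1.769e+00]
red 89 [-103.2 -101.6  -97.1]
black cap top x [77.5 86.9 95.7]
```

Request:
servo_tool(increments=[{"claw": 1, "delta_pos": [-0.0005, 0.0001, 0], "twist": [0, 0, 0]}, {"claw": 1, "delta_pos": [-0.001, 0.00015, 0], "twist": [0, 0, 0]}])

```text
time: 18.58
position: [0.7467, 0.062, 0.0607]
tool_rot: [[0.989, -0.15, 0.0], [-0.15, -0.989, 0.001], [0.0, -0.001, -1.0]]
contact_force: [7.9, -2.7, 4.1]
grip_width: -0.0001
```

Request:
servo_tool(increments=[{"claw": 1, "delta_pos": [-0.0005, 0.0001, 0], "twist": [0, 0, 0]}, {"claw": 1, "delta_pos": [-0.001, 0.00015, 0], "twist": [0, 0, 0]}])

```text
time: 18.82
position: [0.7461, 0.0621, 0.0607]
tool_rot: [[0.989, -0.15, 0.001], [-0.15, -0.989, 0.0], [0.001, -0.001, -1.0]]
contact_force: [15.1, -3.9, 2.1]
grip_width: 0.0001
```

Request:
servo_tool(increments=[{"claw": 1, "delta_pos": [0.001, -0.00015, 0], "twist": [0, 0, 0]}, {"claw": 1, "delta_pos": [0.006, -0.001, 0], "twist": [0, 0, 0]}, {"claw": 1, "delta_pos": [0.016, -0.0024, 0], "twist": [0, 0, 0]}, {"claw": 1, "delta_pos": [0.035, -0.005, 0], "twist": [0, 0, 0]}, {"claw": 1, "delta_pos": [0.05, -0.0075, 0.02], "twist": [0, 0, 0]}])

```text
time: 19.45
position: [0.7944, 0.055, 0.0771]
tool_rot: [[0.989, -0.149, -0.007], [-0.149, -0.989, 0.001], [-0.007, 0.0, -1.0]]
contact_force: [-0.7, 0.5, 0.5]
grip_width: 0.0003
```

Request:
servo_tool(increments=[{"claw": 1, "delta_pos": [0, 0, 0.05], "twist": [0, 0, 0]}, {"claw": 1, "delta_pos": [0, 0, 0.1], "twist": [0, 0, 0]}, {"claw": 1, "delta_pos": [0, 0, 0.15], "twist": [0, 0, 0]}, {"claw": 1, "delta_pos": [0, -0.05, 0.18], "twist": [0, 0, 0]}, {"claw": 1, "delta_pos": [0, -0.1, 0.2], "twist": [0, 0, 0]}])

```text
time: 20.08
position: [0.7948, -0.0457, 0.281]
tool_rot: [[0.989, -0.148, -0.002], [-0.148, -0.989, 0.001], [-0.002, -0.001, -1.0]]
contact_force: [0.0, 0.7, -0.4]
grip_width: 0.0001
```

Request:
servo_tool(increments=[{"claw": 1, "delta_pos": [0, -0.06, 0], "twist": [0, 0, 0]}, {"claw": 1, "delta_pos": [0, -0.12, 0], "twist": [0, 0, 0]}, {"claw": 1, "delta_pos": [0, -0.17, 0], "twist": [0, 0, 0]}, {"claw": 1, "delta_pos": [0, -0.17, 0], "twist": [0, 0, 0]}])

```text
time: 20.58
position: [0.7941, -0.219, 0.278]
tool_rot: [[0.988, -0.153, -0.005], [-0.153, -0.988, 0.001], [-0.005, -0.0, -1.0]]
contact_force: [0.3, 0.4, -0.3]
grip_width: 0.0001
```

```bash
python3 stop.py; python3 meas.py; python3 - <<'E'
from h import *
import pickle
a0,b0=pickle.load(open('c0.pkl','rb'));a=cap('scene');t=cap('top')
def cl(c):
    v,u=np.mgrid[0:480,0:640];return world(c,np.c_[u.ravel(),v.ravel()])
for nm,c0,c1 in(('scene',a0,a),('top',b0,t)):
    w0,w1=cl(c0),cl(c1)
    for n_,x,y,r in(('spare',.566,.237,.035),('jar',.721,.228,.04),('tin',.575,-.047,.04),('green',.439,-.01,.035),('scoop',.448,.15,.07),('small',.79,-.105,.08)):
        r_=[]
        for w in(w0,w1):
            m=(np.hypot(w[:,0]-x,w[:,1]-y)<r)&(w[:,2]>.012)&(w[:,2]<.22);r_.append(np.r_[np.median(w[m],0),m.sum()].round(3) if m.sum() else None)
        print(nm,n_,*r_)
cv2.imwrite('pics/m9.png',np.hstack([cv2.resize(a['frame'][190:390,220:460,::-1],(400,333),interpolation=2),cv2.resize(t['frame'][100:350,180:480,::-1],(400,333),interpolation=2)]))
E
```

```text
t 20.57 p [ 0.7941 -0.219   0.278 ] cradle [-198.4  270.6  278. ] F [ 0.3  0.4 -0.3] w 0.0001
j [-0.3    0.452  0.927 -0.     1.769  1.425]
red 448 [-101.4  -95.2  -79.1]
black cap top x [79.6 89.7 97.7]
t 20.62 p [ 0.7944 -0.2168  0.2783] cradle [-198.3  268.4  278.3] F [ 0.8  1.  -0.1] w 0.0001
j [-0.297  0.451  0.927  0.     1.769  1.426]
top [(-90, 100.5), (-75, 100.0), (-60, 99.7), (-45, 100.3), (-30, 99.7), (-15, 100.6), (0, 100.4), (15, 99.7), (30, 99.7), (45, 100.0), (60, 100.1)]
 red x [-128.9  -88.2  -77.1] y [-20.9  23.3]
scene [(-105, 94.8), (-90, 99.8), (-75, 99.7), (-60, 99.6), (-45, 99.1), (-30, 98.3), (-15, 98.4), (0, 98.5), (15, 98.4), (30, 98.1), (45, 98.8), (60, 98.8)]
 red x [-101.1  -94.7  -79.7] y [-20.5  21.4]
scene spare [5.850e-01 2.290e-01 1.310e-01 2.248e+03] [5.850e-01 2.290e-01 1.310e-01 2.248e+03]
scene jar [7.350e-01 2.200e-01 6.700e-02 1.517e+03] [7.35e-01 2.21e-01 6.70e-02 1.52e+03]
scene tin [ 5.87e-01 -5.00e-02  3.90e-02  9.81e+02] [ 5.86e-01 -5.00e-02  3.90e-02  9.88e+02]
scene green [ 4.620e-01 -1.300e-02  1.310e-01  2.298e+03] [ 4.620e-01 -1.300e-02  1.310e-01  2.303e+03]
scene scoop [4.45e-01 1.15e-01 2.70e-02 2.21e+02] [4.40e-01 1.64e-01 2.70e-02 4.98e+02]
scene small [ 7.850e-01 -1.030e-01  3.500e-02  2.768e+03] [ 7.850e-01 -1.040e-01  3.500e-02  2.766e+03]
top spare [5.610e-01 2.310e-01 1.970e-01 1.473e+03] [5.610e-01 2.310e-01 1.970e-01 1.473e+03]
top jar [7.120e-01 2.260e-01 8.700e-02 1.134e+03] [7.120e-01 2.260e-01 8.700e-02 1.139e+03]
top tin [ 5.76e-01 -5.10e-02  4.00e-02  9.47e+02] [ 5.75e-01 -5.10e-02  4.00e-02  9.46e+02]
top green [ 4.40e-01 -1.00e-02  1.99e-01  9.47e+02] [ 4.40e-01 -1.00e-02  1.99e-01  9.46e+02]
top scoop [4.38e-01 1.31e-01 2.90e-02 5.69e+02] [4.38e-01 1.32e-01 3.00e-02 5.74e+02]
top small [ 7.820e-01 -1.070e-01  3.600e-02  1.415e+03] [ 7.820e-01 -1.070e-01  3.600e-02  1.428e+03]
```

View pics/m9.png

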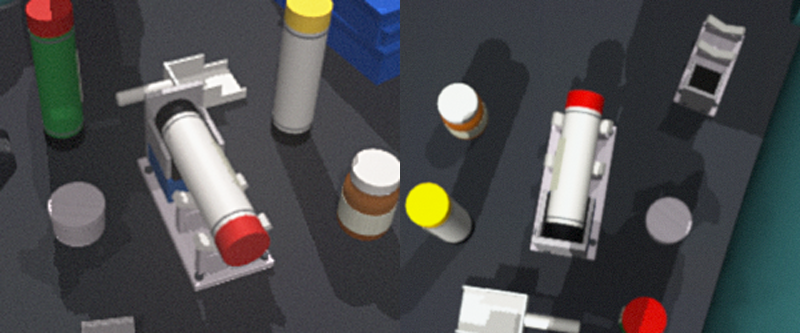

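The core lies level and home: its red end is at x ≈ -101 mm and its foot is at the stop. The bystanders have not moved and the hand is clear, so I am handing in.

```bash
python3 -c "
from workcell import ctrl;print(ctrl.close_job())"
```

```text
the job is handed in; nothing more can be done
None
```

The core is lying in the V-saddles with its black foot against the end stop. I handed the job in at about 20.6 s with the hand well clear.

**What I did:** I put the fingers around the core without squeezing it, set to a 59 mm gap for the 50 mm tube. The rear finger tipped the core past balance, and it then leaned on the front finger all the way down. There was about 3° of play when it changed fingers. With the fingers shut, I then pushed the red end in small steps. The force stayed around 8–9 N while it slid and rose to about 15 N at the stop, and then I backed off.

**Last checks:**
- **Core:** it is level, with its top at 98–100 mm along its whole length in both views. The red end is at x ≈ -101 mm (-100 expected).
- **Other objects:** the spare core, jar, tin, green core and small cradle are within about 1 mm of where they started. The top view shows the scoop unmoved. The scene view could not confirm that, because the upright core hid part of the scoop at the start.

**Disagreements and close calls:**
- **Fall direction:** the text says the core falls roughly to the robot's right (-y). In the images the larger cradle's -x end points ahead of the robot (+x, about 8° towards -y). I followed the cradle itself.
- **Calibration:** the two cameras differed by about 4 mm in the cradle's y position, so I used a value in between.
- **Small cradle:** near the end of the lowering, the gripper body came within about 1 mm of it. I turned the hand away before going lower, and saw no contact or movement.
- **Push force:** the sliding force was slightly above the 3–8 N the task gave.

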